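# Seat the specimen plate on the microscope base's locating pins

### The arm

A 6-joint arm with a two-finger parallel gripper is mounted at the origin on the work surface. World frame = base frame: x ahead of the robot, y to its left, z up, the work surface at z = 0. Lengths are in m, angles in degrees, forces in N, time in s.
With the tool pointing down it reaches from about 0.4 to 0.825 m from the base axis. Payload 7 kg.
Tool frame: the origin (TCP) lies at the very end of the fingers, on their centre line; the grasp point (between the pads) lies 19 mm behind it (ctrl.grasp_offset is the distance from the TCP to the grasp point, in m); z points along the fingers, y is the line along which they close (so a half turn about z gives the same grasp; the last joint's range is limited). The gripper opens to 88 mm and grips with 3 to 60 N. Pads are 19 mm wide; open, the fingers measure 130 mm over their backs; the gripper's body (78 mm by 193 mm) begins 47 mm behind the grasp point.
Start: joints at [85.491, 20.546, 0.682, 0, -70.136, -16.507], TCP at [0.242, 0.63, 0.227] pointing down, gripper open.
Joint ranges: [-176.03, 176.03], [-82.01, 121.73], [-58.28, 71.71], [-173.87, 95.51], [-174.79, -0.11], [-173.66, 173.66]. Speed limits (degrees/s): [136.94, 136.94, 172.46, 180, 180, 180].

### API

Orientations are given as [roll, pitch, yaw] about the fixed x, y, z axes, in that order (R = Rz(yaw) Ry(pitch) Rx(roll)).
In Python, from plant import ctrl gives the robot as it stands. The module is installed in compiled form; this text tells all that it offers.
- The arm moves only by the tool jog_arm, never from a script. Its argument "plan" is a list that holds one entry, the list of rows, each a list of 7 numbers: the opening, from 0 (shut) to 1 (fully open), then the shift along the tool's x, y, z in m, then the turn, a rotation vector about the tool's x, y, z in degrees. A call has 1 to 20 rows; each row is the pose to reach, as a shift and turn from the pose commanded when the call began, along the tool's axes at that moment; what a row does not reach only later rows make up. A row lasts 1/8 s, in which the tool goes at most 62.5 mm and 10.7 degrees, less where a joint would pass 70% of its speed; a pose out of reach is approached as far as the arm can. A call with a gripper value outside its range is refused whole. The fingers move at their own pace and stop on an object; the grip force is fixed at half the most. Time passes only in rows, so rows that repeat a pose let the fingers close. It gives the time, the measured TCP pose, the force, the opening and the grip force at its end, in the units of the state.
- ctrl.get_obs(): the state, without advancing time (a new reading comes with each control period).
- ctrl.snapshot(name): name is "scene" or "top"; returns a dict with "image" (400x640x3 uint8, red, green, blue), "vertical_fov" (degrees; the focal length in pixels is half the picture's height over the tangent of half this angle, whatever the lens; pixels are square), "cx", "cy" (the principal point, pixels), "k1" (the pictures are not rectified: a ray, as slopes to the right and down, at radius r is drawn at 1 + k1 r^2 times it, then the intrinsics apply), "R" (3x3) and "t" (3): a world point X has camera coordinates R X + t. Camera axes: x right, y down, z forward; pixel columns grow to the right and rows downward; lengths in m; the calibration is good to about 2 mm. A picture is of the moment at which its call begins. There is no depth.
- ctrl.close_job(): hands the job in; it is judged then, once.
The state is a dict: "clock": time; "joint_pos": joint angles; "qvel": joint speeds; "tau": joint torques, N m; "tool_pos": TCP position; "orientation": TCP orientation; "force": force on the tool from outside, world axes, zero at the start; "moment": the same for the moment, N m; "opening": finger opening in m; "gripper_force": force on a finger pad.
Only numpy, scipy, OpenCV 4.12 (cv2) and the standard library are available. Lean on these libraries where they do the work, as an engineer would, in place of code of your own. Each camera call takes 0.05 s, during which the arm holds its last target. There are 200 camera calls.

### The job

The light-blue specimen plate is perched crookedly on top of the two locating pins of the microscope base. Nudge it sideways with the fingertips, without lifting it off the base, until its two small holes drop over the two pins and it lies flat on the stage, then leave it there. Leave the eyepiece, the sample jar and the rock tray alone.

Things in the scene. Friction and masses are not known exactly. Their poses are not given: they have to be found in the camera images.
- stage_base: Fixed grey microscope base without its head. Origin at table level; +x runs to the far side, +y left, z up. Its flat top (the stage) is 60 mm above the origin, x -115 to +165, y -145 to +145 mm, with a flush lamp window and, behind the rail, a black socket 60 mm wide, 10 mm high. The plate is seated when its origin is straight above this origin at stage height, with the same yaw.
- rail (a point): Middle of the rail's near face, at stage level: base x +61, y 0, z +60 mm. Rail along the base's y, 240 mm long, 12 thick, 18 high above the stage: a straight fence. The seated plate's far edge is 1 mm from it; pushed square against it, the plate has its yaw and x right and only y is left. Turned plate: push the end of its edge that lags, as a push at the middle can jam a corner on the rail.
- specimen_plate: Loose light-blue plate, 120 (x) by 150 (y) by 8 mm, 0.2 to 0.42 kg. Origin at the centre of its underside; x to its far (rail) edge, y left, z up. 53 mm opening at x -12, y 0; 11 mm through holes at x +28, y +/-38. Starts resting on both pin tips and its near edge (tilt 4 deg), 8 to 16 mm short of seated in base x, up to 26 mm to either side in y, yaw off up to 0.1 rad. A 1 to 4 N push slides it.
- pin_left (a point): Tip of the left (+y) fixed brass pin: 8 mm in diameter, standing 6 mm above the stage, upper 3 mm a cone narrowing to 3 mm. At x +28, y +38, z +66 mm in the base's frame.
- pin_right (a point): Tip of the right (-y) pin, like the left one. At x +28, y -38, z +66 mm in the base's frame.
- hole_left (a point): Centre of the plate's left (+y) 11 mm hole, at its underside. Belongs over pin_left.
- hole_right (a point): Centre of the plate's right (-y) 11 mm hole, at its underside. Belongs over pin_right.
- eyepiece: Loose black eyepiece standing on the table near the base, 42 mm in diameter, 60 mm high; origin at its foot. Not to be disturbed.
- sample_jar: Loose amber jar with white cap standing on the table near the base, 48 mm in diameter, 70 mm high; origin at its foot. Not to be disturbed.
- rock_tray: Loose white tray 80 x 80 x 22 mm with three stones up to about 31 mm high, on the table near the base; origin at the centre of its underside. Not to be disturbed.
There are look-alikes about, which are no part of the job. Of the things like the specimen_plate, leave any that is yellow; of the rest the smaller one is meant.

How it is judged (in metres and radians):
At the end, for the whole second after the job is handed in: Both holes are over their pins (each hole centre within 3 mm of its pin), the plate lies flat on the stage (within 1.2 mm of height and 0.015 rad of tilt) and at rest, and eyepiece, jar and tray are within 20 mm of where they stood (horizontal distance between hole_left and pin_left below 0.003 m and horizontal distance between hole_right and pin_right below 0.003 m and z of specimen_plate in the frame of stage_base between 0.058 and 0.0612 m and angle between specimen_plate's own z axis and vertical below 0.015 rad and linear speed of specimen_plate below 0.01 m/s and distance of each of eyepiece, sample_jar, rock_tray from where it was at the start of the episode below 0.02 m); the robot touches nothing.
It fails at once if the plate is lifted: its centre rises more than 15 mm above the stage, or it is tipped by more than 0.25 rad (z of specimen_plate in the frame of stage_base above 0.075 m or angle between specimen_plate's own z axis and vertical above 0.25 rad).
It fails at once if the eyepiece, jar or tray is pushed more than 20 mm or tipped (distance of any of eyepiece, sample_jar, rock_tray from where it was at the start of the episode above 0.02 m or angle between any of eyepiece, sample_jar's own z axis and vertical above 0.5 rad).
It fails at once if the plate is pushed with something other than the fingers (contact force between specimen_plate and the arm above 2 N).
It also fails if it takes over 51 s, if anything falls off the work surface, if the arm or the gripper's body presses on something with over 40 N, if the wrist force passes 120 N, or if a joint passes its speed limit or range.

## Working session

There is one attempt and no reset: what is moved stays moved. The work goes in short steps, Python scripts to look and compute and a tool call to move; the robot and the scene stay as the last step left them, time stands still between calls to the robot, and variables do not carry over. Pictures are saved under pics/ and viewed, at most 10 in all, crops included, and the job is handed in when it is done.

Besides the shell and the picture viewer there is one more tool, called after ">>>" as name(argument=value, ...) on one line, values as JSON. jog_arm: Moves the arm, as the interface text tells. Its arguments: {"type":"object","properties":{"plan":{"type":"array","items":{"type":"array","items":{"type":"array","items":{"type":"number"}}}}},"required":["plan"]}

```bash
mkdir -p pics; cat > h.py <<'E'
import numpy as np, cv2
from plant import ctrl
def snap(n,f):
    s=ctrl.snapshot(n); cv2.imwrite(f,s["image"][:,:,::-1]); 
    np.savez('cam_'+n+'.npz',**{k:np.array(v) for k,v in s.items()}); return s
def K(s):
    f=200/np.tan(np.radians(float(s["vertical_fov"]))/2); return np.array([[f,0,float(s["cx"])],[0,f,float(s["cy"])],[0,0,1]]),np.array([float(s["k1"]),0,0,0,0])
def proj(s,X):
    k,d=K(s); return cv2.projectPoints(np.array(X,float).reshape(-1,3),cv2.Rodrigues(np.array(s["R"]))[0],np.array(s["t"],float),k,d)[0][:,0]
def unproj(s,uv,z):
    k,d=K(s); p=cv2.undistortPoints(np.array(uv,float).reshape(-1,1,2),k,d)[:,0]
    R=np.array(s["R"]);t=np.array(s["t"]); r=np.c_[p,np.ones(len(p))]@R; c=-R.T@t
    return c+r*((z-c[2])/r[:,2])[:,None]
E
python3 - <<'E'
from h import *
for n in("scene","top"):
    s=snap(n,f'pics/{n}0.png'); print(n,s["vertical_fov"],s["k1"],-np.array(s["R"]).T@s["t"])
o=ctrl.get_obs(); print(o)
E
```

```text
scene 51.03137999880409 -0.09438340943306558 [ 1.16122988 -0.6524682   0.7260424 ]
top 52.68443065423895 -0.0028025908937290025 [0.57188365 0.00485808 0.92788063]
{'clock': 0.1, 'joint_pos': array([ 8.54921942e+01,  2.05850837e+01,  6.39262016e-01, -1.65187055e-02,
       -7.01356619e+01, -1.65064662e+01]), 'qvel': array([ 0.0608412 , -0.18305095,  0.20213707,  0.06981568,  0.00142956,
       -0.02972772]), 'tau': array([-2.54306702e-03, -5.84166062e+01,  2.93751132e+01,  7.01552823e+00,
        1.01453962e-02, -5.32030185e-05]), 'tool_pos': array([0.24193623, 0.62968897, 0.22574739]), 'orientation': array([ 1.79917462e+02, -8.26373488e-03, -2.10198900e+01]), 'force': array([-0.29017574,  0.39216958, -0.21428892]), 'moment': array([ 0.03498055, -0.00493781, -0.00111572]), 'gripper_force': 0.0, 'opening': 0.08789703057909026}
```

View pics/top0.png

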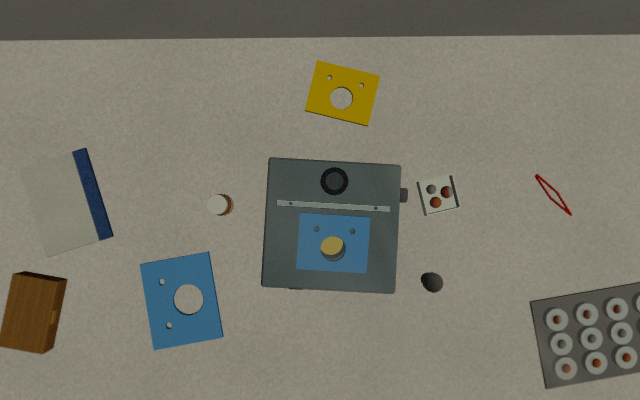

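View pics/scene0.png

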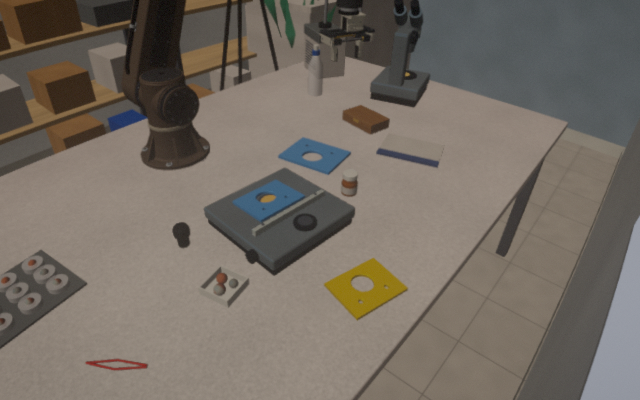

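Three things could be taken for the plate in the top view. The blue plate on the base at (333,243) is smaller and is the target. The larger blue plate on the table at (182,300) and the yellow plate at (342,93) are look-alikes. The jar is at (220,205), the eyepiece at (432,282) and the tray at (438,195). I'll check the choice in one close crop.

```bash
python3 - <<'E'
from h import *
im=cv2.imread('pics/top0.png')[150:300,255:415]; cv2.imwrite('pics/c0.png',np.clip(cv2.resize(im,None,fx=4.9,fy=4,interpolation=cv2.INTER_CUBIC)[:, :784]*1.0*1.5,0,255).astype('uint8'))
E
```

```text
(no output)
```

View pics/c0.png

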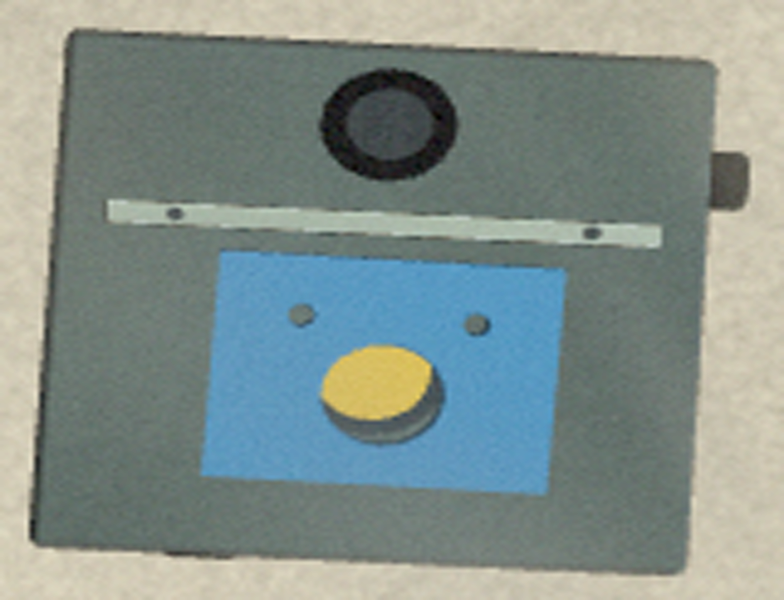

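```bash
cat > fit.py <<'E'
from h import *
from scipy.optimize import least_squares
def w(p,P): # planar pose x,y,yaw
    c,s=np.cos(p[2]),np.sin(p[2]); P=np.array(P,float); return np.c_[p[0]+c*P[:,0]-s*P[:,1],p[1]+s*P[:,0]+c*P[:,1],P[:,2]]
def fit(s,P,uv,p0):
    r=least_squares(lambda p:(proj(s,w(p,P))-uv).ravel(),p0,loss='soft_l1'); return r.x,np.sqrt((r.fun**2).mean())
def edges(s,full):return None
E
python3 - <<'E'
from fit import *
s=np.load('cam_top.npz')
cv=lambda a:(np.array(a,float)+.5)/[4.9,4]-.5+[255,150]
bp=[[73,120,78],[61,120,78],[73,-120,78],[61,-120,78],[165,145,60],[165,-145,60],[-115,145,60],[-115,-145,60]]
bu=cv([[108,199],[108,222],[662,225],[662,248],[68,30],[718,63],[30,545],[687,575]])
for sl in(slice(0,4),slice(4,8),slice(0,8)):
    b,e=fit(s,np.array(bp[sl])/1e3,bu[sl],[.6,0,0]); print(b,e)
t=np.radians(3.9);c,sn=np.cos(t),np.sin(t)
def tl(x,y,z=8): return [ -60+(x+60)*c-z*sn, y, 60+(x+60)*sn+z*c]
pp=np.array([tl(60,75),tl(60,-75),tl(-60,-75),tl(-60,75)])/1e3
pu=cv([[220,251],[566,268],[547,495],[200,477]])
q,e=fit(s,pp,pu,[.55,0,0]); print(q,e)
np.save('base.npy',b)
C,S=np.cos(b[2]),np.sin(b[2]);d=(q-b);print('plate in base mm',1e3*(C*d[0]+S*d[1]),1e3*(-S*d[0]+C*d[1]),d[2])
for n,px,h in(('jar',(218,204),.07),('eye',(433,282),.06),('tray',(438,195),.02)):print(n,unproj(s,[px],h))
E
```

```text
[ 0.5156239  -0.04085319 -0.07468883] 0.2592005155466615
[ 0.51591681 -0.04031677 -0.07567232] 0.9097819741494111
[ 0.5156993  -0.04061913 -0.07541481] 0.675084559537481
[ 0.50425024 -0.04383658 -0.08233134] 0.15910593024992373
plate in base mm -11.174103620302597 -4.070919767138503 -0.006916536286158528
jar [[0.58998026 0.19776636 0.07      ]]
eye [[ 0.41494632 -0.25774274  0.06      ]]
tray [[ 0.60275509 -0.28667372  0.02      ]]
```

The crop shows the smaller blue plate, with its two holes at about (317,229) and (352,231) in the full image, resting on the base in front of the rail. Relative to seated it is off by -11.2 mm in x, -4.1 mm in y and -0.007 rad in yaw. My plan is to push the right side square toward +y with both fingers, then push the near edge toward +x.

```bash
cat >> h.py <<'E'
def off(p,yaw,tb,z,yawt):
    """shift from commanded (p,yaw) to base-frame target tb (mm)"""
    b=np.load('base.npy');C,S=np.cos(b[2]),np.sin(b[2]);x,y=np.array(tb)/1e3
    X=np.array([b[0]+C*x-S*y,b[1]+S*x+C*y,z]);a=np.radians(yaw)
    R=np.array([[np.cos(a),np.sin(a),0],[np.sin(a),-np.cos(a),0],[0,0,-1]])
    return X.round(4),(R.T@(X-p)).round(4),'turn',round(yaw-yawt,2)
E
python3 -c "
from h import *
print(off([.242,.63,.227],-21.02,(-15,-108),.16,-94.32))"
```

```text
(array([ 0.4926, -0.1472,  0.16  ]), array([0.5127, 0.6356, 0.067 ]), 'turn', 73.3)
```

>>> jog_arm(plan=[[[0.5,0.5127,0.6356,0,0,0,73.3],[0.5,0.5127,0.6356,0,0,0,73.3],[0.5,0.5127,0.6356,0,0,0,73.3],[0.5,0.5127,0.6356,0,0,0,73.3],[0.5,0.5127,0.6356,0,0,0,73.3],[0.5,0.5127,0.6356,0,0,0,73.3],[0.5,0.5127,0.6356,0,0,0,73.3],[0.5,0.5127,0.6356,0,0,0,73.3],[0.5,0.5127,0.6356,0,0,0,73.3],[0.5,0.5127,0.6356,0,0,0,73.3],[0.5,0.5127,0.6356,0,0,0,73.3],[0.5,0.5127,0.6356,0,0,0,73.3],[0.5,0.5127,0.6356,0,0,0,73.3],[0.5,0.5127,0.6356,0,0,0,73.3],[0.5,0.5127,0.6356,0.067,0,0,73.3],[0.5,0.5127,0.6356,0.067,0,0,73.3],[0.5,0.5127,0.6356,0.067,0,0,73.3],[0.5,0.5127,0.6356,0.067,0,0,73.3],[0.5,0.5127,0.6356,0.067,0,0,73.3]]])

```text
clock: 2.48
tool_pos: [0.4937, -0.1468, 0.1612]
orientation: [-179.8, 0.0, -94.3]
force: [-0.3, 0.2, 0.0]
opening: 0.044
gripper_force: 0.0
```

>>> jog_arm(plan=[[[0.5,0,0,0.05,0,0,0],[0.5,0,0,0.08,0,0,0],[0.5,0,0,0.096,0,0,0],[0.5,0,0,0.096,0,0,0],[0.5,0,0,0.096,0,0,0]]])

```text
clock: 3.1
tool_pos: [0.4936, -0.1471, 0.0647]
orientation: [-179.9, 0.0, -94.3]
force: [-0.0, 0.1, -0.9]
opening: 0.0438
gripper_force: 0.0
```

```bash
python3 - <<'E'
from h import *
s=snap('scene','pics/s1.png');t=snap('top','pics/t1.png');print(ctrl.get_obs()['force'],ctrl.get_obs()['tool_pos'])
a=cv2.resize(s["image"][160:270,190:370],(800,489),interpolation=cv2.INTER_CUBIC)
b=cv2.resize(t["image"][150:300,255:415],(400,375),interpolation=cv2.INTER_CUBIC)
cv2.imwrite('pics/s1c.png',np.clip(a[:,:,::-1]*1.5,0,255))
E
```

```text
[0.31567185 0.01227734 0.06549844] [ 0.49360234 -0.14706151  0.06476337][ WARN:0@2.107] global loadsave.cpp:1063 imwrite_ Unsupported depth image for selected encoder is fallbacked to CV_8U.
```

View pics/s1c.png

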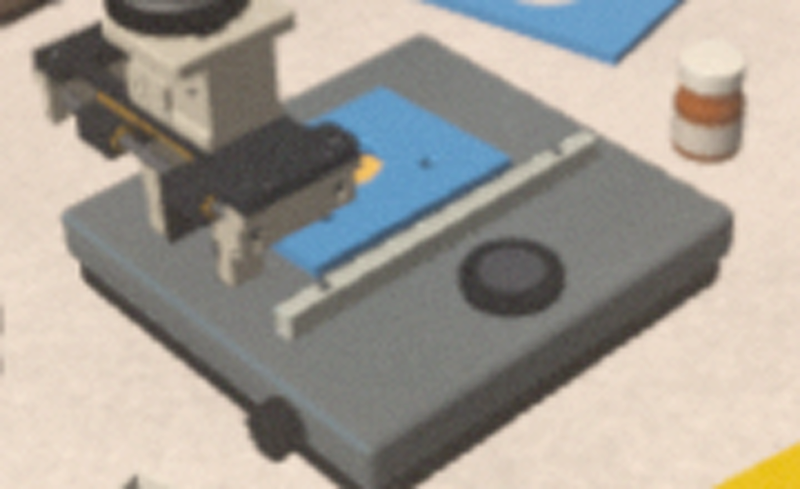

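The fingers are standing on the stage to the right of the plate, beside its right edge, and the left hole shows at (425,162) in the crop. I'll approach and push in -tool x.

>>> jog_arm(plan=[[[0.5,-0.008,0,0,0,0,0],[0.5,-0.014,0,0,0,0,0],[0.5,-0.017,0,0,0,0,0],[0.5,-0.018,0,0,0,0,0],[0.5,-0.019,0,0,0,0,0],[0.5,-0.02,0,0,0,0,0],[0.5,-0.021,0,0,0,0,0],[0.5,-0.021,0,0,0,0,0]]])

```text
clock: 4.2
tool_pos: [0.4944, -0.1262, 0.0636]
orientation: [-180.0, 0.0, -94.3]
force: [0.6, -2.0, 2.3]
opening: 0.0441
gripper_force: 1.0
```

```bash
cat > m.py <<'E'
# plate pose by holes+visible corners from top camera, colour mask
import sys
from fit import *
def measure(tag,tilt=3.9):
    s=snap('top',f'pics/{tag}.png'); im=s["image"].astype(float)
    o=ctrl.get_obs();print(o['clock'],o['tool_pos'].round(4),o['force'].round(2))
    m=((im[:,:,2]-im[:,:,0])>45).astype('uint8'); m[:,:280]=0;m[:,390:]=0;m[:190]=0;m[290:]=0
    ys,xs=np.where(m); print('blue',m.sum(),xs.min(),xs.max(),ys.min(),ys.max())
    a=np.clip(cv2.resize(s["image"][195:285,280:390,::-1],(790,646),interpolation=cv2.INTER_CUBIC)[:600]*1.5,0,255).astype('uint8')
    cv2.imwrite(f'pics/{tag}c.png',a); return s
E
python3 -c "
from m import *
measure('t2')"
```

```text
4.25 [ 0.4943 -0.1262  0.0636] [-0.7  -2.1   1.72]
blue 1828 296 366 213 251
```

View pics/t2c.png

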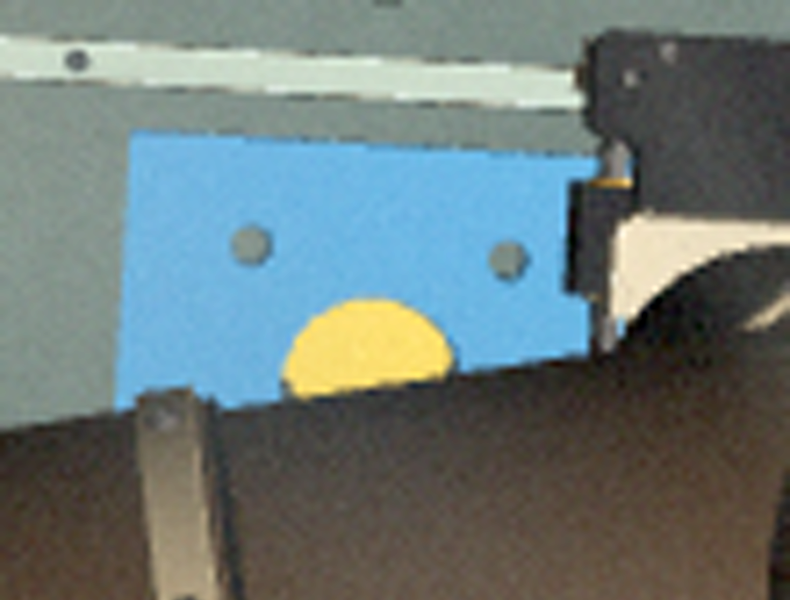

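```bash
cat > pf.py <<'E'
from fit import *
def pf(uv,names,tilt=3.9,tag='top'):
    t=np.radians(tilt);c,sn=np.cos(t),np.sin(t)
    L=dict(tl=(60,75),tr=(60,-75),br=(-60,-75),bl=(-60,75),hl=(28,38),hr=(28,-38))
    P=np.array([[-60+(L[n][0]+60)*c-8*sn,L[n][1],60+(L[n][0]+60)*sn+8*c] for n in names])/1e3
    q,e=fit(np.load('cam_top.npz'),P,np.array(uv),[.5,0,0]);b=np.load('base.npy');C,S=np.cos(b[2]),np.sin(b[2]);d=q-b
    print('plate in base mm',1e3*(C*d[0]+S*d[1]),1e3*(-S*d[0]+C*d[1]),'yaw',d[2],'res px',e)
cv=lambda a:(np.array(a,float)+.5)/7.18-.5+[280,195]
c0=lambda a:(np.array(a,float)+.5)/[4.9,4]-.5+[255,150]
E
python3 -c "
from pf import *
pf(c0([[302,315],[477,324]]),['hl','hr'])
pf(c0([[302,315],[477,324],[220,251]]),['hl','hr','tl'])
pf(cv([[251,245],[508,260]]),['hl','hr'])
pf(cv([[251,245],[508,260],[132,131]]),['hl','hr','tl'])
"
```

```text
plate in base mm -10.709295460763173 -4.846220593797787 yaw -0.005691525877992085 res px 0.06681843758226151
plate in base mm -10.778018425271986 -4.938750180625065 yaw -0.0018832026386223777 res px 0.07496978152917859
plate in base mm -11.408328744147118 -1.4833717440156293 yaw -0.001101197221286876 res px 0.043892147801281346
plate in base mm -11.51916166418749 -1.6930423354973032 yaw 0.0019015802226197143 res px 0.09318996730866645
```

```bash
python3 -c "
from h import *
print(off([.4942,-.1263,.064],-94.32,(-110,0),.13,-4.32))"
```

```text
(array([ 0.406 , -0.0323,  0.13  ]), array([-0.0871,  0.095 , -0.066 ]), 'turn', -90.0)
```

>>> jog_arm(plan=[[[0.5,-0.0006,0,0,0,0,0],[0.5,-0.0013,0,0,0,0,0],[0.5,-0.0013,0,0,0,0,0],[0.5,0,0,0,0,0,0]]])

```text
clock: 4.75
tool_pos: [0.4941, -0.1259, 0.0634]
orientation: [180.0, 0.0, -94.3]
force: [-0.4, -0.6, 0.4]
opening: 0.0433
gripper_force: 0.0
```

>>> jog_arm(plan=[[[0.5,0.02,0,0,0,0,0],[0.5,0.02,0,-0.05,0,0,0],[0.5,0.02,0,-0.09,0,0,0],[0.7,-0.0871,0.095,-0.09,0,0,-90],[0.7,-0.0871,0.095,-0.09,0,0,-90],[0.7,-0.0871,0.095,-0.09,0,0,-90],[0.7,-0.0871,0.095,-0.09,0,0,-90],[0.7,-0.0871,0.095,-0.09,0,0,-90],[0.7,-0.0871,0.095,-0.09,0,0,-90],[0.7,-0.0871,0.095,-0.09,0,0,-90],[0.7,-0.0871,0.095,-0.09,0,0,-90],[0.7,-0.0871,0.095,-0.09,0,0,-90],[0.7,-0.0871,0.095,-0.09,0,0,-90],[0.7,-0.0871,0.095,-0.066,0,0,-90],[0.7,-0.0871,0.095,-0.066,0,0,-90]]])

```text
clock: 6.62
tool_pos: [0.4048, -0.0325, 0.1284]
orientation: [179.9, 0.2, -4.4]
force: [0.4, 0.5, 0.2]
opening: 0.0615
gripper_force: 0.0
```

```bash
python3 -c "
from m import *
measure('t3')"
```

```text
6.675 [ 0.4056 -0.0324  0.1293] [-0.34  0.34  0.14]
blue 3434 295 367 213 273
```

View pics/t3c.png

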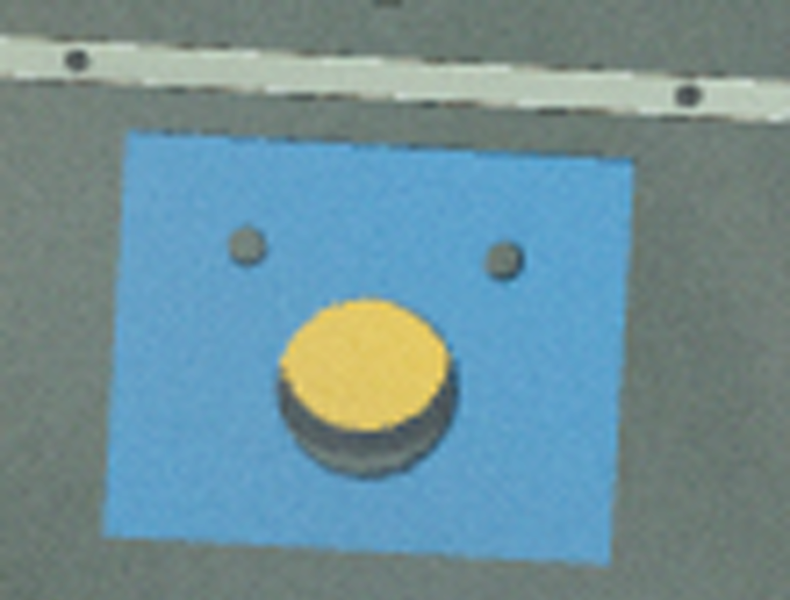

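```bash
python3 -c "
from pf import *
pf(cv([[125,130],[634,157],[611,566],[103,537]]),['tl','tr','br','bl'])
pf(cv([[247,245],[505,261]]),['hl','hr'])
from h import off
print(off([.406,-.0323,.13],-4.32,(-92,0),.0625,-4.32))
"
```

```text
plate in base mm -11.724817935307835 0.047554409318455323 yaw 0.0030437385052101834 res px 0.15796127532511983
plate in base mm -11.613476367406246 -0.36412384649498136 yaw -0.0047347122998212254 res px 0.007645790697638239
(array([ 0.424 , -0.0337,  0.0625]), array([0.018 , 0.    , 0.0675]), 'turn', 0.0)
```

The plate now reads y about 0, yaw about 0 and x -11.7 mm. I'll go down behind the near edge and push +x with two fingers.

>>> jog_arm(plan=[[[0.7,0.008,0,0.04,0,0,0],[0.7,0.008,0,0.06,0,0,0],[0.7,0.008,0,0.0675,0,0,0],[0.7,0.012,0,0.0675,0,0,0],[0.7,0.018,0,0.0675,0,0,0],[0.7,0.022,0,0.0675,0,0,0],[0.7,0.025,0,0.0675,0,0,0],[0.7,0.027,0,0.0675,0,0,0],[0.7,0.029,0,0.0675,0,0,0],[0.7,0.031,0,0.0675,0,0,0],[0.7,0.033,0,0.0675,0,0,0],[0.7,0.034,0,0.0675,0,0,0],[0.7,0.035,0,0.0675,0,0,0],[0.7,0.035,0,0.0675,0,0,0]]])

```text
clock: 8.43
tool_pos: [0.4418, -0.0346, 0.0623]
orientation: [-180.0, -0.1, -4.3]
force: [-0.3, -0.1, 0.4]
opening: 0.0614
gripper_force: 0.0
```

```bash
python3 -c "
from m import *
measure('t4')"
```

```text
8.475 [ 0.4417 -0.0346  0.0622] [0.83 0.55 0.1 ]
blue 2953 295 367 208 262
```

View pics/t4c.png

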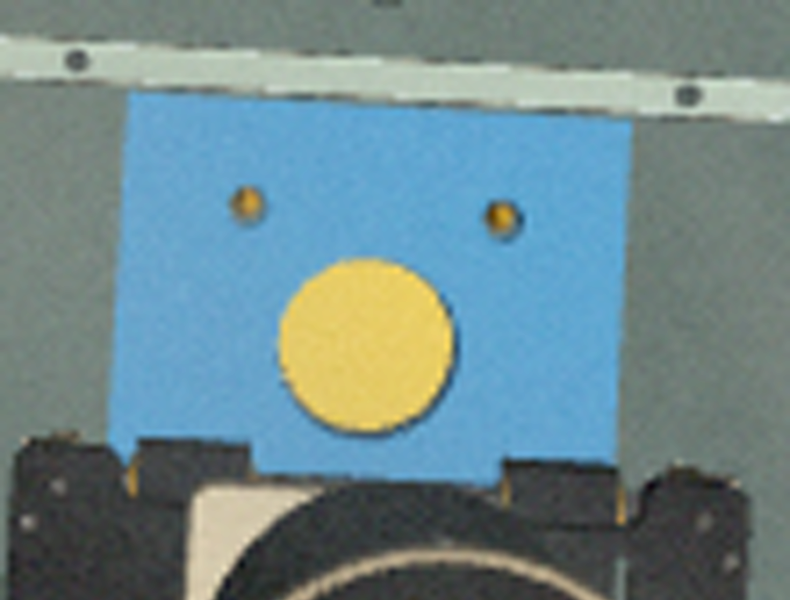

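Both holes show brass, at (248,205) and (502,219) in the crop, the lamp is centred in the opening, and there is no force left on the tool, so the plate seems to have dropped. I'll retreat and verify.

>>> jog_arm(plan=[[[0.7,-0.01,0,0,0,0,0],[0.7,-0.025,0,0,0,0,0],[0.7,-0.025,0,-0.06,0,0,0],[0.7,-0.025,0,-0.12,0,0,0],[0.7,-0.025,0,-0.16,0,0,0],[0.7,-0.025,0,-0.16,0,0,0],[0.7,-0.025,0,-0.16,0,0,0]]])

```text
clock: 9.35
tool_pos: [0.4149, -0.0329, 0.2215]
orientation: [-180.0, 0.0, -4.3]
force: [-0.0, 0.4, 0.2]
opening: 0.0609
gripper_force: 0.0
```

```bash
python3 - <<'E'
from m import *
measure('t5'); s=snap('scene','pics/s5.png')
a=cv2.imread('pics/t5c.png'); a=cv2.resize(a,(500,380))
b=np.clip(cv2.resize(s["image"][165:250,210:350,::-1],(800,486),interpolation=cv2.INTER_CUBIC)*1.5,0,255).astype('uint8'); cv2.imwrite('pics/s5c.png',b)
# predicted corners of seated plate (top face) in both pictures
bb=np.load('base.npy');P=w(bb,np.array([[60,75,68],[60,-75,68],[-60,-75,68],[-60,75,68],[28,38,68],[28,-38,68]])/1e3)
print(((proj(np.load('cam_top.npz'),P)-[280,195]+.5)*7.18).round(0).tolist()); print(((proj(s,P)-[210,165]+.5)*5.714).round(0).tolist())
E
```

```text
9.4 [ 0.4148 -0.0331  0.221 ] [-0.35 -1.12 -0.39]
blue 3406 295 367 208 267
[[130.0, 88.0], [634.0, 117.0], [613.0, 523.0], [105.0, 495.0], [248.0, 203.0], [504.0, 218.0]]
[[565.0, 194.0], [317.0, 337.0], [148.0, 216.0], [394.0, 90.0], [460.0, 197.0], [334.0, 267.0]]
```

View pics/t5c.png

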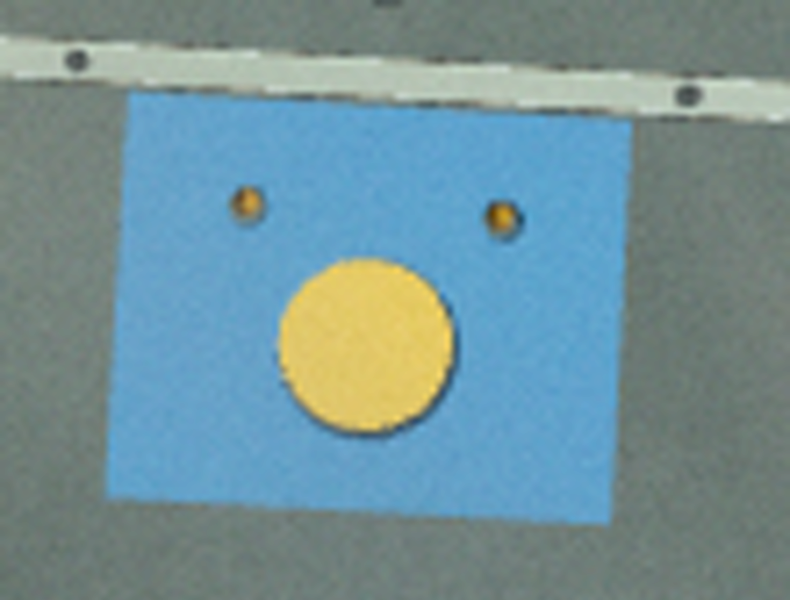

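View pics/s5c.png

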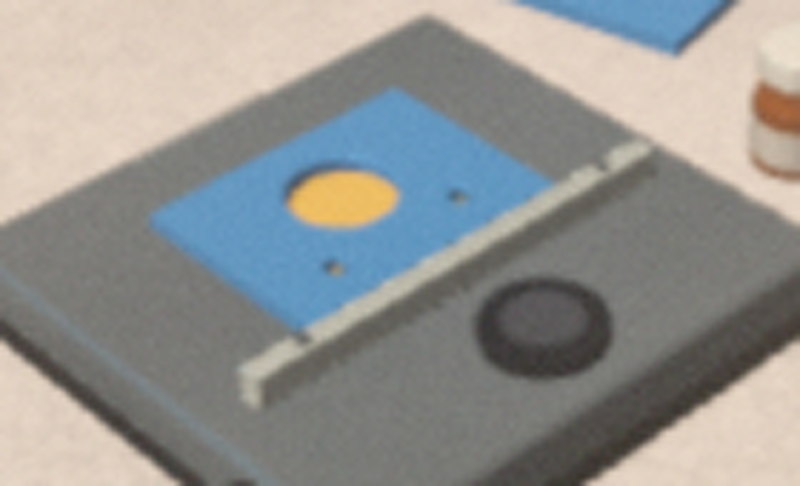

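Both views match the predicted seated plate to within about 4 crop pixels (about 1 mm). In the top crop the holes are at (248,205) and (502,219), and the far edge is tucked below the rail top. I'm handing in.

```bash
python3 -c "
from plant import ctrl
print(ctrl.close_job())"
```

```text
the job is handed in; nothing more can be done
None
```

The job is handed in: the light-blue plate looks seated flat over both pins in the final pictures, within about 1 mm of the predicted position, and the arm stayed clear of the eyepiece, jar and tray. The hand-in call gave no verdict.

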